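Mount the take-up reel on the bench winder

TASK

Put the empty wooden reel, upright with its wide flange down, onto the winder's spindle and turn it by feel until the hidden notches in its underside drop over the driver's lugs and it sits fully down on the driver plate. Then turn the seated reel clockwise, seen from above, until the driver comes up against its stop, and leave it there, let go. Do not disturb the mallet, jar or tray.

Things in the scene. Friction and masses are not known exactly. Their poses are not given: they have to be found in the camera images.
- reel: empty take-up reel of brown wood, 110 mm high, standing; origin at the centre of its underside, z up its axis. Flange 100 mm diameter, 18 mm thick; barrel 44 mm; 30 mm bore right through. Hidden in the underside: three notches 18 mm wide, 12 mm deep, 16 to 40 mm off the axis, 120 degrees apart, at an angle that differs every time: the reel's x and y do not tell it. About 0.3 kg
- collar (a point): middle of the reel's top collar, on its axis, 97 mm above its underside: 60 mm diameter, 26 mm high, the place to grip
- winder: fixed grey bench winder, housing 150 (x) x 140 (y) x 55 mm high; origin at its underside, under the spindle axis. Motor hump 120 mm wide and 100 mm high from 72 to 128 mm along its +x
- seat (a point): centre of the top face of the winder's driver, a turning steel plate 108 mm diameter, 67 mm above the bench. Three lugs stand on it, 10 mm wide, 12 mm long radially, 10 mm high, centred 28 mm off the axis, 120 degrees apart. A reel that only rides on the lugs stands 10 mm high; fully home its underside lies on the plate
- spindle_tip (a point): tip of the upright steel spindle in the middle of the plate, 70 mm above the plate; 24 mm diameter, tapered to 12 mm over the last 10 mm
- driver (a joint): turn of the driver (plate, lugs and spindle together), rad; grows clockwise seen from above, 0 to 1.4, where it meets its stop (a dark pointer on its rim reaches the dark post on the housing). Stiff: takes about 0.25 N m and stays where left. In the winder's axes one lug stands at an angle of minus this value
- mallet: wooden mallet lying on the bench, 190 mm long, head 60 mm diameter by 100 mm; origin on the bench under the middle, head to its +x
- jar: closed glass jar 68 mm diameter, 95 mm high, origin at the centre of its underside
- tray: shallow open cardboard tray 150 (x) x 110 (y) x 35 mm, origin at the centre of its underside

How it is judged:
By the outcome, as a careful person would: the job done as asked, in the order asked, and still so for the second after the job is handed in, with the robot touching nothing.
It also fails if it takes over 72 s, if anything falls off the work surface, if the arm or the gripper's body presses on something with over 40 N, if the wrist force passes 120 N, or if a joint passes its speed limit or range.

ROBOT

A 6-joint arm with a two-finger parallel gripper is mounted at the origin on the work surface. World frame = base frame: x ahead of the robot, y to its left, z up, the work surface at z = 0. Lengths are in m, angles in rad, forces in N, time in s.
With the tool pointing down it reaches from about 0.35 to 0.975 m from the base axis. Payload 4.9 kg.
Tool frame: the origin (TCP) lies at the very end of the fingers, on their centre line; the grasp point (between the pads) lies 19 mm behind it; z points along the fingers, y is the line along which they close (so a half turn about z gives the same grasp; the last joint's range is limited). The gripper opens to 85 mm and grips with 20 to 120 N. Pads are 22 mm wide; open, the fingers measure 114 mm over their backs; the gripper's body (76 mm by 85 mm) begins 54 mm behind the grasp point. The pads swing forward as they close: fully open they stand 13 mm farther back than shut.
Start: joints at [-1.367, 0.053, 1.613, -0, 1.476, -0.119], TCP at [0.198, -0.593, 0.231] pointing down, gripper open.
Joint ranges: [-3.01, 3.01], [-1.01, 2.22], [0.06, 2.58], [-1.02, 4.17], [0.09, 2.62], [-3.14, 3.14]. Speed limits (rad/s): [2.57, 2.57, 3.14, 3.14, 3.14, 3.14].

INTERFACE

Orientations are given as a rotation vector (axis times angle).
In Python, from station import get_obs, get_image, get_calibration, finish_job gives the robot as it stands.
- The arm moves only by the tool servo_tool, never from a script. Its argument "increments" is a list of rows, each a list of 5 numbers: the opening, from 0 (shut) to 1 (fully open), then the shift along the tool's x, y, z in mm, then the turn about the tool's z in degrees. In form: [[jaw, tx, ty, tz, spin], ...]. A call has 1 to 12 rows; each row shifts and turns the commanded pose from where the row before left it, along the tool's axes as they then stand; what a row does not reach is not made up. A row lasts 1/8 s, in which the tool goes at most 62.5 mm and 10.7 degrees, less where a joint would pass 70% of its speed; a pose out of reach is approached as far as the arm can. A call is refused whole if a number of a shift passes 62.5 or a number of a turn 10.7, either way. A call with a gripper value outside its range is refused whole. The fingers move at their own pace and stop on an object; "force" is the grip in N (left out, the last holds). Time passes only in rows, so rows that do not move let the fingers close. It gives the time, the measured TCP pose, the force, the opening and the grip force at its end, in the units of the state.
- get_obs(): the state, without advancing time (a new reading comes with each control period).
- get_image(name): name is "side" or "top"; returns the picture (420x560x3 uint8, red, green, blue); there is no depth.
- get_calibration(name): a dict with "fx", "fy", "cx", "cy" (pixels), "dist_coeffs" ([k1, k2, p1, p2, k3] as OpenCV has them; the pictures are not rectified), "R" (3x3) and "t" (3): a world point X has camera coordinates R X + t. Camera axes: x right, y down, z forward; pixel columns grow to the right and rows downward; lengths in m; the calibration is good to about 2 mm. A picture is of the moment at which its call begins. get_calibration takes no time and is no camera call.
- finish_job(): hands the job in; it is judged then, once.
The state is a dict: "t": time; "q": joint angles; "dq": joint speeds; "effort": joint torques, N m; "tool_pos": TCP position; "tool_rot": TCP orientation; "contact_force": force on the tool from outside, world axes, zero at the start; "wrist_torque": the same for the moment, N m; "opening": finger opening in m; "grip_force": force on a finger pad.
Only numpy, scipy, OpenCV 4.12 (cv2) and the standard library are available. Lean on these libraries where they do the work, as an engineer would, in place of code of your own. Each camera call takes 0.05 s, during which the arm holds its last target. There are 200 camera calls.

## Working session

There is one attempt and no reset: what is moved stays moved. The work goes in short steps, Python scripts to look and compute and a tool call to move; the robot and the scene stay as the last step left them, time stands still between calls to the robot, and variables do not carry over. Pictures are saved under pics/ and viewed, at most 10 in all, crops included, and the job is handed in when it is done.

Besides the shell and the picture viewer there is one more tool, called after "Call:" in YAML: its name, and indented under it one key for each argument. servo_tool: Moves the arm, as the interface text tells. Its arguments: {"type":"object","properties":{"increments":{"type":"array"},"force":{"type":"number"}},"required":["increments"]}

```bash
mkdir -p pics; cat > h.py <<'E'
import numpy as np, cv2
from station import *
def cal(n):
    c=get_calibration(n); K=np.array([[c["fx"],0,c["cx"]],[0,c["fy"],c["cy"]],[0,0,1.]])
    return K,np.array(c["dist_coeffs"]),np.array(c["R"]),np.array(c["t"])
def ray(n,uv,z):
    K,d,R,t=cal(n); p=cv2.undistortPoints(np.array([[uv]],float),K,d)[0,0]
    o=-R.T@t; v=R.T@np.array([p[0],p[1],1]); return o+v*(z-o[2])/v[2]
def proj(n,X):
    K,d,R,t=cal(n); return cv2.projectPoints(np.array(X,float).reshape(-1,1,3),cv2.Rodrigues(R)[0],t,K,d)[0][:,0]
def save(n,f): 
    im=get_image(n); cv2.imwrite("pics/"+f,cv2.cvtColor(im,cv2.COLOR_RGB2BGR)); return im
E
python3 - <<'E'
from h import *
save("top","t0.png");save("side","s0.png")
o=get_obs();print(o["t"],o["tool_pos"],o["tool_rot"],o["opening"])
for n in("top","side"):
    K,d,R,t=cal(n);print(n,K[0,0],-R.T@t,R[2])
E
```

```text
0.1 [ 0.19813722 -0.59215378  0.23017945] [-3.09890010e+00 -5.04561333e-01  7.79939483e-05] 0.08545889187371908
top 413.379387064898 [ 0.35624741 -0.01843843  1.0544811 ] [ 0.21034202  0.0227313  -0.97736356]
side 401.18952845754546 [0.01813438 0.76436286 0.77305179] [ 0.48470206 -0.65154185 -0.58357273]
```

View pics/t0.png

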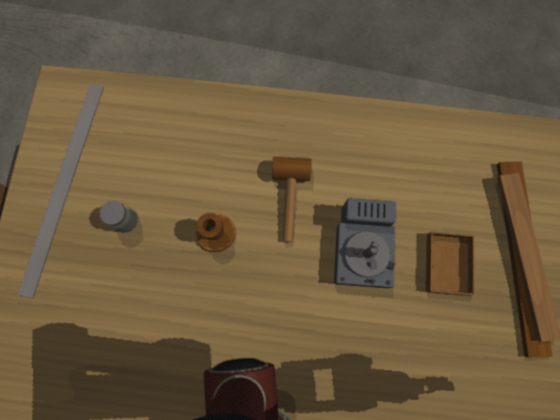

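View pics/s0.png

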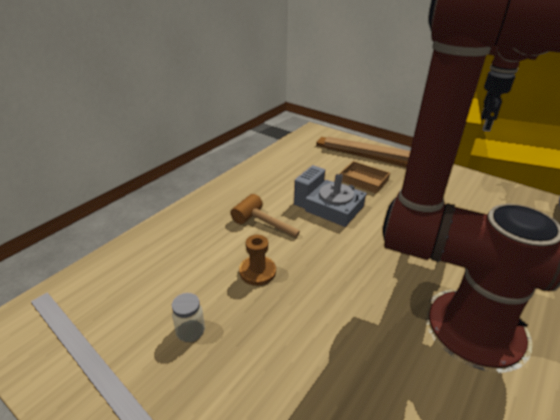

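```bash
python3 - <<'E'
from h import *
t=cv2.imread("pics/t0.png");s=cv2.imread("pics/s0.png")
def c(im,u,v,w,h,k): return cv2.resize(im[v:v+h,u:u+w],(w*k,h*k),interpolation=cv2.INTER_CUBIC)
a=np.hstack([c(t,190,205,50,50,6)[:300],c(t,325,195,80,50,5)[:250].repeat(1,0) if 0 else cv2.resize(t[195:295,325:405],(400,500))[:500,:][:300]]) if 0 else None
A=c(t,190,205,50,50,6); B=c(t,325,195,80,100,5); C=c(s,230,230,50,60,5); D=c(s,290,160,80,60,5)
M=np.zeros((600,800,3),np.uint8); M[:300,:300]=A; M[:500,400:]=B; M[300:600,:250]=C
cv2.imwrite("pics/m0.png",M)
cv2.imwrite("pics/m1.png",c(s,290,160,80,65,9))
E
```

```text
(no output)
```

View pics/m0.png

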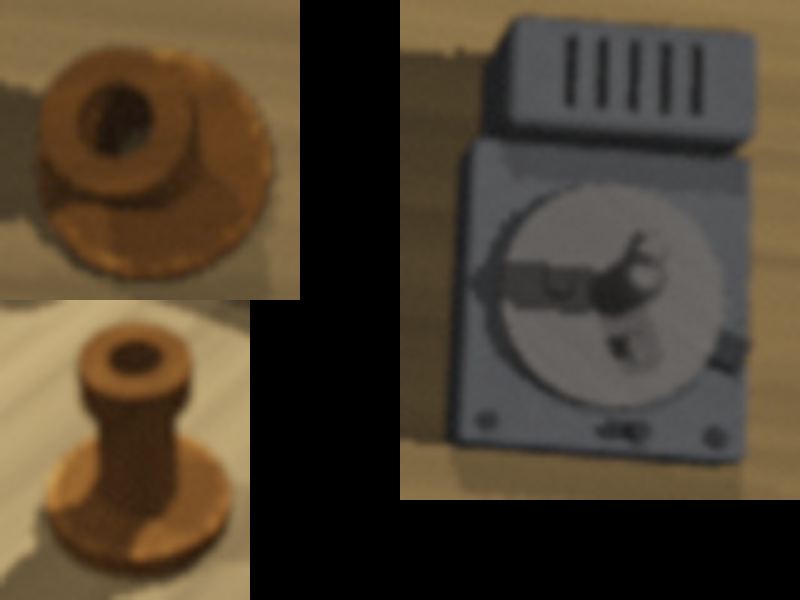

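View pics/m1.png

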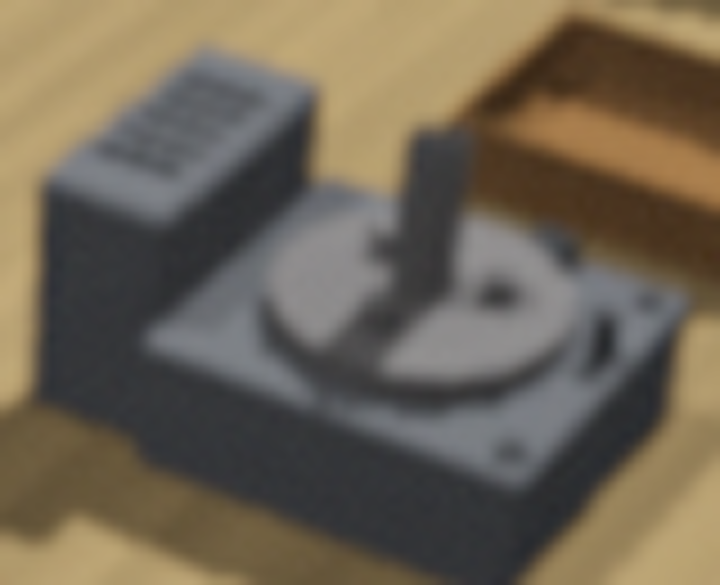

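```bash
python3 - <<'E'
from h import *
from scipy.spatial.transform import Rotation as Ro
print("reel top bore",ray("top",(208.8,224.4),.11)," flange",ray("top",(215.2,231.6),.018))
print("reel side bore",ray("side",(256.6,241.0),.11))
print("plate top",ray("top",(367.2,253.6),.067),"tip top",ray("top",(374,249.8),.137))
print("plate side",ray("side",(336.5,192.6),.067),"tip side",ray("side",(339,174.2),.137))
c=ray("top",(367.2,253.6),.067)
for n,p in dict(ptr=(470.2,265.0),post=(449.8,281.2),lug1=(452.6,243),lug2=(451.8,264)).items():
    q=ray("top",(p[0]-80,p[1]) if n=="ptr" else (p[0]-80+0,p[1]),.067); print(n,(q-c)[:2])
o=get_obs();M=Ro.from_rotvec(o["tool_rot"]).as_matrix();print(M)
E
```

```text
reel top bore [0.51987828 0.16924612 0.11      ]  flange [0.51920229 0.16850247 0.018     ]
reel side bore [0.51599517 0.1733426  0.11      ]
plate top [ 0.49988174 -0.21073909  0.067     ] tip top [ 0.49992954 -0.21166873  0.137     ]
plate side [ 0.49407401 -0.2000176   0.067     ] tip side [ 0.49145673 -0.1976552   0.137     ]
ptr [-0.02113866 -0.05681955]
post [-0.06488023 -0.01085717]
lug1 [ 0.02712685 -0.01118285]
lug2 [-0.02367792 -0.01274676]
[[ 9.48348952e-01  3.17228846e-01 -3.51966725e-04]
 [ 3.17228940e-01 -9.48347177e-01  1.85254379e-03]
 [ 2.53893677e-04 -1.86851199e-03 -9.99998222e-01]]
```

Call:
servo_tool:
  increments:
    - [1,0,0,0,-10.7]
    - [1,0,0,0,-10.7]
    - [1,0,0,0,-10.7]
    - [1,0,0,0,-10.7]
    - [1,0,0,0,-10.7]
    - [1,0,0,0,-10.7]
    - [1,0,0,0,-10.7]
    - [1,0,0,0,-10.7]
    - [1,0,0,0,-10.7]
    - [1,0,0,0,-10.7]
    - [1,0,0,0,-10.7]
    - [1,0,0,0,0]

```text
t: 1.6
tool_pos: [0.1982, -0.5924, 0.2306]
tool_rot: [-1.175, -2.913, -0.001]
contact_force: [0.8, -0.4, -0.6]
opening: 0.0852
grip_force: 0.0
```

```bash
cat >> h.py <<'E'
from scipy.spatial.transform import Rotation as Ro
def go(x,y,z):
    o=get_obs();M=Ro.from_rotvec(o["tool_rot"]).as_matrix()
    print("t",o["t"],"pos",o["tool_pos"].round(4) if hasattr(o["tool_pos"],"round") else o["tool_pos"],"yawx",np.degrees(np.arctan2(M[1,0],M[0,0])).round(2),"tilt",np.degrees(np.arccos(-M[2,2])).round(2),"q",np.round(o["q"],3),"F",np.round(o["contact_force"],1),"T",np.round(o["wrist_torque"],2),"op",o["opening"],"g",o["grip_force"])
    print("shift mm",(M.T@(np.array([x,y,z])-np.array(o["tool_pos"]))*1000).round(1))
E
python3 -c "
from h import *
go(.5193,.1695,.23)"
```

```text
t 1.6 pos [ 0.1982 -0.5924  0.2306] yawx 136.07 tilt 0.06 q [-1.367  0.053  1.614  0.     1.476 -2.171] F [ 0.8 -0.4 -0.6] T [ 0.01 -0.01  0.  ] op 0.08518137209391627 g 0.0
shift mm [297.3 771.5   1.4]
```

Call:
servo_tool:
  increments:
    - [1,22,57,0,0]
    - [1,22,57,0,0]
    - [1,22,57,0,0]
    - [1,22,57,0,0]
    - [1,22,57,0,0]
    - [1,22,57,0,0]
    - [1,22,57,0,0]
    - [1,22,57,0,0]
    - [1,22,57,0,0]
    - [1,22,57,0,0]
    - [1,22,57,0,0]
    - [1,22,57,0,0]

```text
t: 3.1
tool_pos: [0.4816, 0.0858, 0.2314]
tool_rot: [1.176, 2.912, 0.0]
contact_force: [0.9, -0.6, -0.1]
opening: 0.0856
grip_force: 0.0
```

Call:
servo_tool:
  increments:
    - [1,33,57,0,0]
    - [1,0,30,0,0]
    - [1,0,0,0,0]
    - [1,0,0,0,0]

```text
t: 3.6
tool_pos: [0.5164, 0.1656, 0.2309]
tool_rot: [-1.174, -2.913, 0.001]
contact_force: [0.2, 0.3, -0.3]
opening: 0.0854
grip_force: 0.0
```

```bash
python3 -c "
from h import *
go(.5193,.1695,.23)
t=save('top','t1.png');s=save('side','s1.png')
t=cv2.imread('pics/t1.png');s=cv2.imread('pics/s1.png')
p=np.array(get_obs()['tool_pos']);print(proj('side',[p])[0],proj('top',[p])[0],proj('side',[[.5193,.1695,.11],[.4999,-.211,.137]]))
M=np.hstack([cv2.resize(t[160:310,160:260],(400,600)),cv2.resize(s[150:300,210:310],(400,600))])
cv2.imwrite('pics/m2.png',M)"
```

```text
t 3.6 pos [0.5164 0.1656 0.2309] yawx 136.09 tilt 0.06 q [ 0.173 -0.145  1.804 -0.     1.483 -0.631] F [ 0.2  0.3 -0.3] T [-0.05 -0.01  0.02] op 0.08543200082012681 g 0.0
shift mm [0.6 4.8 0.9]
[257.46391451 200.06201078] [200.41472936 214.90507159] [[256.5404825  239.6952868 ]
 [338.7442039  171.55902801]]
```

View pics/m2.png

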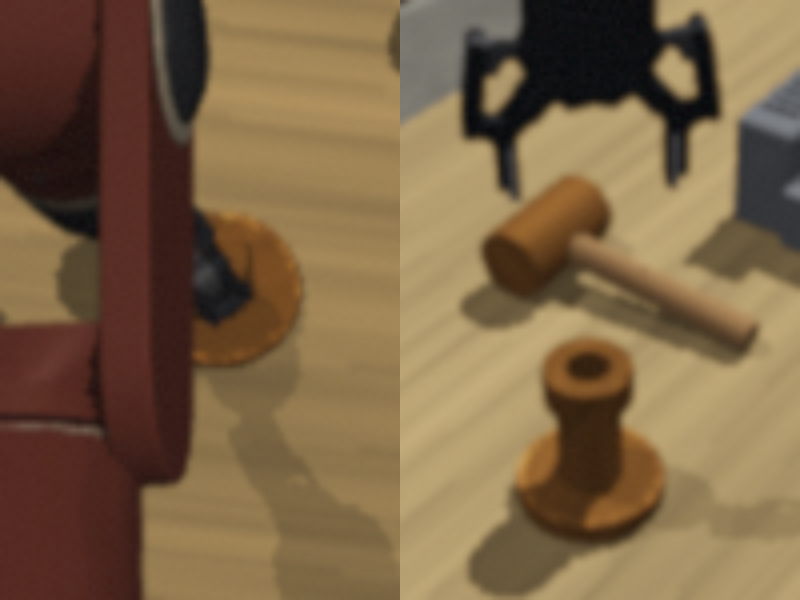

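Call:
servo_tool:
  increments:
    - [1,1,5,40,0]
    - [1,0,0,50,0]
    - [1,0,0,40,0]
    - [1,0,0,20,0]
    - [1,0,0,5,0]
    - [1,0,0,0,0]
    - [0.6,0,0,0,0]
    - [0.6,0,0,0,0]
    - [0.6,0,0,0,0]
    - [0.6,0,0,0,0]
  force: 60

```text
t: 4.95
tool_pos: [0.5209, 0.1705, 0.0784]
tool_rot: [1.171, 2.912, 0.002]
contact_force: [-1.7, -1.2, 6.4]
opening: 0.0576
grip_force: 65.4
```

Call:
servo_tool:
  increments:
    - [0,0,0,0,0]
    - [0,0,0,0,0]
    - [0,0,0,0,0]
    - [0,0,0,0,0]
  force: 60

```text
t: 5.45
tool_pos: [0.5209, 0.1705, 0.0785]
tool_rot: [1.171, 2.912, 0.002]
contact_force: [-2.3, -1.3, 6.6]
opening: 0.0578
grip_force: 65.4
```

```bash
python3 -c "
from h import *
go(.4985,-.209,.24)"
```

```text
t 5.45 pos [0.5209 0.1705 0.0785] yawx 136.21 tilt 0.18 q [ 0.181  0.015  1.92  -0.     1.204 -0.626] F [-2.3 -1.3  6.6] T [-0.01  0.16  0.09] op 0.05781046772774385 g 65.40686599910259
shift mm [-246.8 -289.1 -161.7]
```

Call:
servo_tool:
  increments:
    - [0,0,0,-25,0]
    - [0,0,0,-50,0]
    - [0,0,0,-50,0]
    - [0,0,0,-40,0]
    - [0,-20,-25,0,0]
    - [0,-40,-45,0,0]
    - [0,-40,-47,0,0]
    - [0,-40,-47,0,0]
    - [0,-40,-47,0,0]
    - [0,-40,-45,0,0]
    - [0,-20,-25,0,0]
    - [0,0,0,0,0]

```text
t: 6.95
tool_pos: [0.4974, -0.2004, 0.2405]
tool_rot: [-1.177, -2.911, -0.0]
contact_force: [-0.2, 0.2, -3.5]
opening: 0.0577
grip_force: 65.9
```

```bash
python3 -c "
from h import *
go(.4985,-.209,.24)
t=save('top','t2.png');s=save('side','s2.png')
t=cv2.imread('pics/t2.png');s=cv2.imread('pics/s2.png')
M=np.hstack([cv2.resize(t[180:300,310:430],(400,400)),cv2.resize(s[90:210,280:400],(400,400))])
cv2.imwrite('pics/m3.png',M)"
```

```text
t 6.95 pos [ 0.4974 -0.2004  0.2405] yawx 135.98 tilt 0.08 q [-0.522 -0.165  1.807 -0.     1.501 -1.324] F [-0.2  0.2 -3.5] T [ 0.03 -0.01  0.  ] op 0.05766782646702975 g 65.86060736328363
shift mm [-6.8 -5.5  0.5]
```

View pics/m3.png

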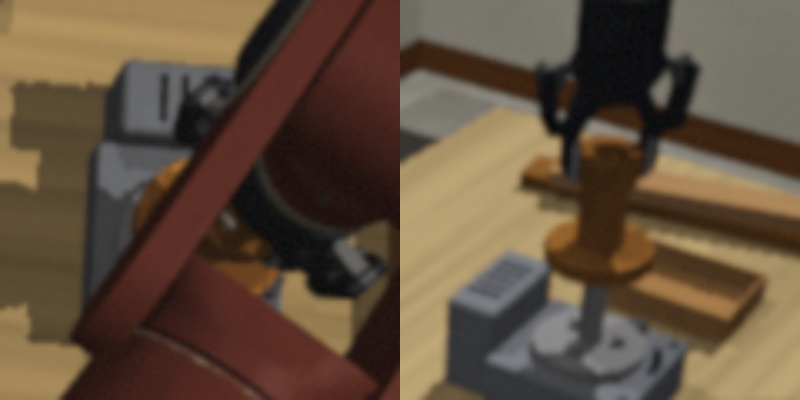

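```bash
python3 -c "
from h import *
x,y=.4974,-.2004
print(proj('side',[[x,y,.272],[x,y,.18],[x,y,.162],[.4985,-.209,.137],[.4985,-.209,.067],[.4999,-.211,.067]]).round(1))
s=cv2.imread('pics/s2.png')
cv2.imwrite('pics/m4.png',cv2.resize(s[125:210,300:385],(595,595),interpolation=cv2.INTER_CUBIC))"
```

```text
[[342.2 132.8]
 [339.1 160.9]
 [338.5 166.1]
 [338.8 172. ]
 [336.7 190.9]
 [336.6 190.5]]
```

View pics/m4.png

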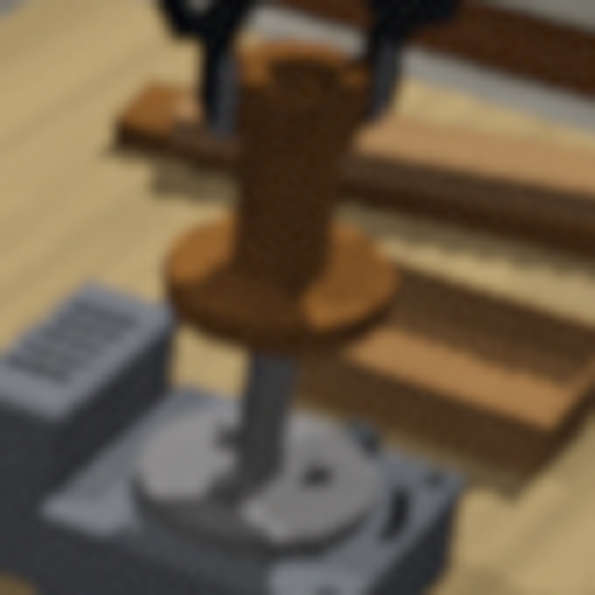

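Call:
servo_tool:
  increments:
    - [0,-6.5,-5,0,0]
    - [0,0,0,0,0]
    - [0,0,0,15,0]
    - [0,0,0,10,0]
    - [0,0,0,8,0]
    - [0,0,0,8,0]
    - [0,0,0,0,0]

```text
t: 7.92
tool_pos: [0.499, -0.2064, 0.1992]
tool_rot: [-1.171, -2.913, -0.0]
contact_force: [0.6, -0.0, -3.2]
opening: 0.0574
grip_force: 65.8
```

```bash
python3 -c "
from h import *
go(.4985,-.209,.1605)"
```

```text
t 7.925 pos [ 0.499  -0.2064  0.1992] yawx 136.19 tilt 0.1 q [-0.53  -0.128  1.843  0.     1.429 -1.336] F [ 0.6 -0.  -3.2] T [-0.02 -0.03  0.04] op 0.057405552677234524 g 65.82547958940268
shift mm [-1.5 -2.2 38.7]
```

Call:
servo_tool:
  increments:
    - [0,-1,-1.5,8,0]
    - [0,0,0,10,0]
    - [0,0,0,10,0]
    - [0,0,0,6,0]
    - [0,0,0,0,0]

```text
t: 8.55
tool_pos: [0.499, -0.2083, 0.1655]
tool_rot: [-1.172, -2.914, -0.0]
contact_force: [0.7, -0.9, -3.2]
opening: 0.0577
grip_force: 65.8
```

Call:
servo_tool:
  increments:
    - [0,0,0,3,0]
    - [0,0,0,3,0]
    - [0,0,0,0,0]

```text
t: 8.93
tool_pos: [0.4991, -0.2084, 0.1601]
tool_rot: [-1.172, -2.915, -0.0]
contact_force: [-0.2, -0.1, -1.7]
opening: 0.0576
grip_force: 65.9
```

```bash
python3 -c "
from h import *
go(.4985,-.209,.1555)"
```

```text
t 8.925 pos [ 0.4991 -0.2084  0.1601] yawx 136.19 tilt 0.01 q [-0.533 -0.094  1.878 -0.     1.357 -1.339] F [-0.2 -0.1 -1.7] T [-0.04 -0.09 -0.02] op 0.05762422913936335 g 65.85964892059565
shift mm [ 0.  -0.8  4.6]
```

Call:
servo_tool:
  increments:
    - [0,0,0,2,0]
    - [0,0,0,1,0]
    - [0,0,0,0,0]

```text
t: 9.3
tool_pos: [0.4991, -0.2084, 0.1572]
tool_rot: [-1.172, -2.915, -0.0]
contact_force: [0.3, -0.2, -3.2]
opening: 0.0575
grip_force: 65.9
```

Call:
servo_tool:
  increments:
    - [0,0,0,2,0]
    - [0,0,0,0,0]

```text
t: 9.55
tool_pos: [0.4993, -0.2085, 0.1555]
tool_rot: [1.172, 2.915, -0.0]
contact_force: [-0.1, -1.0, -1.2]
opening: 0.0574
grip_force: 66.0
```

Call:
servo_tool:
  increments:
    - [0,0,0,1,0]
    - [0,0,0,0,0]

```text
t: 9.8
tool_pos: [0.4994, -0.2087, 0.1555]
tool_rot: [1.172, 2.914, -0.001]
contact_force: [-1.4, 0.9, 5.0]
opening: 0.0578
grip_force: 66.6
```

Call:
servo_tool:
  increments:
    - [0,0,0,1,0]
    - [0,0,0,0,0]

```text
t: 10.05
tool_pos: [0.4996, -0.2089, 0.1554]
tool_rot: [1.171, 2.914, -0.001]
contact_force: [-3.9, 0.9, 8.7]
opening: 0.0583
grip_force: 67.2
```

Call:
servo_tool:
  increments:
    - [0,0,0,0,3.5]
    - [0,0,0,0,3.5]
    - [0,0,0,0,0]

```text
t: 10.42
tool_pos: [0.5005, -0.2091, 0.1554]
tool_rot: [1.347, 2.834, -0.0]
contact_force: [-0.3, -0.7, 6.6]
opening: 0.058
grip_force: 66.6
```

Call:
servo_tool:
  increments:
    - [0,0,0,0,3.5]
    - [0,0,0,0,3.5]
    - [0,0,0,0,0]

```text
t: 10.8
tool_pos: [0.5006, -0.2092, 0.1554]
tool_rot: [1.517, 2.746, 0.0]
contact_force: [-1.0, 0.2, 6.5]
opening: 0.0576
grip_force: 66.6
```

Call:
servo_tool:
  increments:
    - [0,0,0,0,3.5]
    - [0,0,0,0,3.5]
    - [0,0,0,0,0]

```text
t: 11.18
tool_pos: [0.5006, -0.2092, 0.1554]
tool_rot: [1.682, 2.648, 0.001]
contact_force: [0.5, 0.2, 4.8]
opening: 0.0577
grip_force: 66.5
```

Call:
servo_tool:
  increments:
    - [0,0,0,0,3.5]
    - [0,0,0,0,3.5]
    - [0,0,0,0,0]

```text
t: 11.55
tool_pos: [0.5006, -0.2093, 0.1554]
tool_rot: [1.841, 2.54, 0.001]
contact_force: [-0.7, 0.6, 6.1]
opening: 0.0578
grip_force: 66.6
```

```bash
python3 -c "
from h import *
go(.4985,-.209,.1555)"
```

```text
t 11.55 pos [ 0.5006 -0.2093  0.1554] yawx 108.15 tilt 0.26 q [-0.533 -0.088  1.881  0.     1.344 -0.85 ] F [-0.7  0.6  6.1] T [ 0.07 -0.03 -0.13] op 0.05781754344871781 g 66.55638813972473
shift mm [ 0.9 -1.9 -0.1]
```

Call:
servo_tool:
  increments:
    - [0,0,0,0,3.5]
    - [0,0,0,0,3.5]
    - [0,0,0,0,0]

```text
t: 11.92
tool_pos: [0.5006, -0.2093, 0.1554]
tool_rot: [1.992, 2.423, 0.001]
contact_force: [0.3, -0.1, 6.4]
opening: 0.0575
grip_force: 66.6
```

Call:
servo_tool:
  increments:
    - [0,0,0,0,3.5]
    - [0,0,0,0,3.5]
    - [0,0,0,0,0]

```text
t: 12.3
tool_pos: [0.5006, -0.2093, 0.1554]
tool_rot: [2.136, 2.297, 0.002]
contact_force: [-0.1, -0.2, 5.5]
opening: 0.0576
grip_force: 66.6
```

Call:
servo_tool:
  increments:
    - [0,0,0,0,3.5]
    - [0,0,0,0,3.5]
    - [0,0,0,0,0]

```text
t: 12.68
tool_pos: [0.5006, -0.2092, 0.1554]
tool_rot: [2.273, 2.163, 0.002]
contact_force: [0.1, 0.6, 5.1]
opening: 0.058
grip_force: 66.5
```

Call:
servo_tool:
  increments:
    - [0,0,0,0,3.5]
    - [0,0,0,0,3.5]
    - [0,0,0,0,0]

```text
t: 13.05
tool_pos: [0.5006, -0.2092, 0.1553]
tool_rot: [2.401, 2.02, 0.003]
contact_force: [-1.2, -0.0, 5.8]
opening: 0.0579
grip_force: 66.5
```

Call:
servo_tool:
  increments:
    - [0,0,0,0,3.5]
    - [0,0,0,0,3.5]
    - [0,0,0,0,0]

```text
t: 13.42
tool_pos: [0.4994, -0.2084, 0.1528]
tool_rot: [2.521, 1.873, 0.001]
contact_force: [0.9, -0.2, -2.3]
opening: 0.0576
grip_force: 65.8
```

Call:
servo_tool:
  increments:
    - [0,0,0,0,3.5]
    - [0,0,0,0,3.5]
    - [0,0,0,0,0]

```text
t: 13.8
tool_pos: [0.4986, -0.2082, 0.1522]
tool_rot: [-2.629, -1.717, 0.001]
contact_force: [0.2, -0.2, -3.7]
opening: 0.058
grip_force: 65.9
```

```bash
python3 -c "
from h import *
go(.4985,-.209,.1555)"
```

```text
t 13.8 pos [ 0.4986 -0.2082  0.1522] yawx 66.28 tilt 0.1 q [-0.533 -0.086  1.885 -0.     1.344 -0.119] F [ 0.2 -0.2 -3.7] T [-0.02 -0.01  0.03] op 0.058016427478004264 g 65.93268770724535
shift mm [-0.8  0.3 -3.3]
```

Call:
servo_tool:
  increments:
    - [0,0,0,2,0]
    - [0,0,0,2,0]
    - [0,0,0,1,0]
    - [0,0,0,0,0]

```text
t: 14.3
tool_pos: [0.4991, -0.2084, 0.1481]
tool_rot: [-2.631, -1.716, 0.0]
contact_force: [0.1, -0.1, -4.0]
opening: 0.0578
grip_force: 65.9
```

Call:
servo_tool:
  increments:
    - [0,0,0,1,0]
    - [0,0,0,1,0]
    - [0,0,0,1,0]
    - [0,0,0,0,0]

```text
t: 14.8
tool_pos: [0.4993, -0.2085, 0.1457]
tool_rot: [2.632, 1.715, 0.0]
contact_force: [0.1, 1.5, -1.4]
opening: 0.0574
grip_force: 66.0
```

```bash
python3 -c "
from h import *
go(.4985,-.209,.1455)"
```

```text
t 14.8 pos [ 0.4993 -0.2085  0.1457] yawx 66.2 tilt 0.01 q [-0.533 -0.079  1.89   0.     1.331 -0.118] F [ 0.1  1.5 -1.4] T [0.04 0.11 0.03] op 0.05737566887019228 g 65.98812013864517
shift mm [-0.8 -0.5  0.2]
```

Call:
servo_tool:
  increments:
    - [0,0,0,1,0]
    - [0,0,0,0.5,0]
    - [0,0,0,0,4]
    - [0,0,0,0,4]
    - [0,0,0,0,4]
    - [0,0,0,0,4]
    - [0,0,0,0,4]
    - [0,0,0,0,4]
    - [0,0,0,0,4]
    - [0,0,0,0,0]

```text
t: 16.05
tool_pos: [0.5002, -0.2092, 0.1455]
tool_rot: [2.966, 1.028, 0.003]
contact_force: [0.3, -0.0, 4.7]
opening: 0.0575
grip_force: 66.4
```

```bash
python3 -c "
from h import *
go(.4985,-.209,.1455)"
```

```text
t 16.05 pos [ 0.5002 -0.2092  0.1455] yawx 38.22 tilt 0.2 q [-0.533 -0.078  1.89  -0.     1.327  0.37 ] F [ 0.3 -0.   4.7] T [-0.07  0.07 -0.14] op 0.057517645850891023 g 66.38547487556934
shift mm [-1.2 -1.3 -0.1]
```

Call:
servo_tool:
  increments:
    - [0,0,0,0,4]
    - [0,0,0,0,4]
    - [0,0,0,0,4]
    - [0,0,0,0,4]
    - [0,0,0,0,4]

```text
t: 16.68
tool_pos: [0.5001, -0.209, 0.1455]
tool_rot: [3.1, 0.496, 0.003]
contact_force: [-0.9, 0.7, 5.1]
opening: 0.0578
grip_force: 67.3
```

```bash
python3 -c "
from h import *
go(.4985,-.209,.1455)"
```

```text
t 16.675 pos [ 0.5001 -0.209   0.1455] yawx 18.19 tilt 0.16 q [-0.533 -0.079  1.89  -0.     1.328  0.72 ] F [-0.9  0.7  5.1] T [-0.07  0.24  0.27] op 0.05780029105582551 g 67.2597661614418
shift mm [-1.5 -0.5 -0.1]
```

Call:
servo_tool:
  increments:
    - [0,0,0,0,4]
    - [0,0,0,0,3]
    - [0,0,0,0,3]
    - [0,0,0,0,0]

```text
t: 17.18
tool_pos: [0.4991, -0.2089, 0.1455]
tool_rot: [3.129, 0.245, -0.003]
contact_force: [-5.0, 1.3, 8.6]
opening: 0.0579
grip_force: 86.1
```

```bash
python3 -c "
from h import *
go(.4985,-.209,.1455)"
```

```text
t 17.175 pos [ 0.4991 -0.2089  0.1455] yawx 8.95 tilt 0.22 q [-0.532 -0.079  1.89  -0.004  1.33   0.883] F [-5.   1.3  8.6] T [0.09 0.94 3.68] op 0.057862604083096944 g 86.05755642056465
shift mm [-0.6 -0.  -0. ]
```

Call:
servo_tool:
  increments:
    - [0,0,0,-1,-0.8]
    - [0,0,0,0,0]
    - [1,0,0,0,0]
    - [1,0,0,0,0]
    - [1,0,0,0,0]
    - [1,0,0,0,0]
    - [1,0,0,-20,0]
    - [1,0,0,-40,0]
    - [1,0,0,-50,0]
    - [1,0,0,-30,0]
    - [1,0,0,0,0]

```text
t: 18.55
tool_pos: [0.5008, -0.2093, 0.2903]
tool_rot: [3.127, 0.246, 0.011]
contact_force: [0.6, 0.4, -0.3]
opening: 0.085
grip_force: 0.0
```

Call:
servo_tool:
  increments:
    - [1,-20,40,0,0]
    - [1,-20,55,0,0]
    - [1,-20,55,0,0]
    - [1,-10,55,0,0]
    - [1,0,30,0,0]
    - [1,0,0,0,0]

```text
t: 19.3
tool_pos: [0.4659, -0.4528, 0.2829]
tool_rot: [-3.13, -0.242, 0.003]
contact_force: [-0.6, 0.6, -0.4]
opening: 0.0854
grip_force: 0.0
```

```bash
python3 -c "
from h import *
go(.4985,-.209,.1455)
t=save('top','t3.png');s=save('side','s3.png')
t=cv2.imread('pics/t3.png');s=cv2.imread('pics/s3.png')
x,y=.4995,-.209
print(proj('top',[[x,y,.177],[x,y,.085]]),proj('side',[[x,y,.177],[x,y,.085]]))
M=np.hstack([cv2.resize(t[190:300,325:405],(400,550),interpolation=2),cv2.resize(s[135:245,290:370],(400,550),interpolation=2)])
cv2.imwrite('pics/m5.png',M)"
```

```text
t 19.3 pos [ 0.4659 -0.4528  0.2829] yawx 8.85 tilt 0.17 q [-0.886  0.087  1.491  0.     1.566  0.531] F [-0.6  0.6 -0.4] T [ 0.01 -0.04 -0.01] op 0.08542804785269956 g 0.0
shift mm [  69.9 -235.6  137.9]
[[376.85605121 247.40854912]
 [368.01196185 252.74539877]] [[339.80909561 160.48419904]
 [336.95159254 186.03242105]]
```

View pics/m5.png

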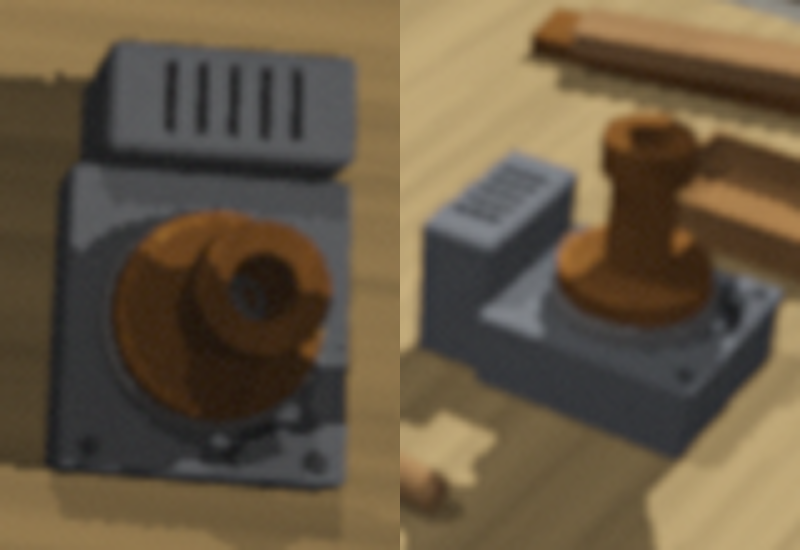

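```bash
python3 -c "
import cv2
t=cv2.imread('pics/t3.png');a=cv2.imread('pics/t0.png')
import numpy as np
c=lambda i:cv2.resize(i[255:295,355:400],(400,356),interpolation=2)
M=np.hstack([c(a),c(t)]);M=np.clip(M.astype(float)*1.8,0,255).astype('uint8')
cv2.imwrite('pics/m6.png',M)"
```

```text
(no output)
```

View pics/m6.png

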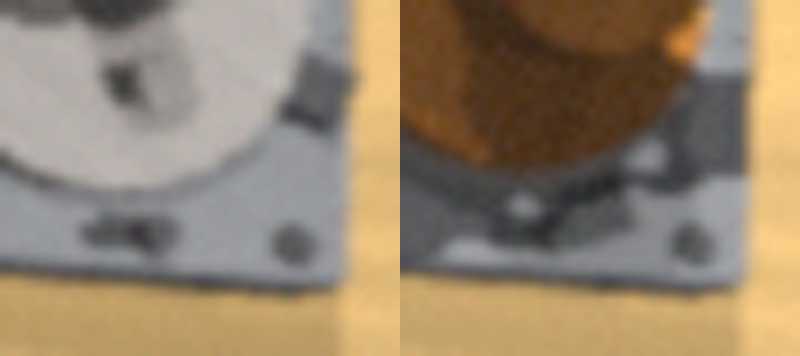

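The pointer at about (590,215) in the right crop now sits directly against the post at (535,235). The reel is seated, and the gripper is clear of it.

```bash
python3 -c "
from station import finish_job
print(finish_job())"
```

```text
the job is handed in; nothing more can be done
None
```

The reel is fully down on the driver plate, turned clockwise until the driver met its stop, and let go; the job was handed in at about 19 s of the 72 s allowed, and the judge's result was not shown.

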